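# Lock the ledge of the bedside reading stand at the tape mark

## Robot

A 7-joint arm with a two-finger parallel gripper is mounted at the origin on the work surface. World frame = base frame: x ahead of the robot, y to its left, z up, the work surface at z = 0. Lengths are in m, angles in rad, forces in N, time in s.
With the tool pointing down it reaches from about 0.4 to 0.85 m from the base axis. Payload 10.4 kg.
Tool frame: the origin (TCP) lies at the very end of the fingers, on their centre line; the grasp point (between the pads) lies 19 mm behind it; z points along the fingers, y is the line along which they close (so a half turn about z gives the same grasp; the last joint's range is limited). The gripper opens to 85 mm and grips with 20 to 120 N. Pads are 22 mm wide; open, the fingers measure 114 mm over their backs; the gripper's body (76 mm by 85 mm) begins 54 mm behind the grasp point. The pads swing forward as they close: fully open they stand 13 mm farther back than shut.
Start: joints at [-1.151, 0.332, -0.065, 1.46, 0.022, 1.35, -0.088], TCP at [0.268, 0.565, 0.231] pointing down, gripper open.
Joint ranges: [-2.6, 2.6], [-0.5, 2.12], [-1.47, 1.34], [0.16, 2.42], [-1.27, 4.41], [0.06, 2.06], [-2.6, 2.6]. Speed limits (rad/s): [2.22, 2.22, 2.79, 2.79, 3.14, 3.14, 3.14].

## Interface

Orientations are given as a unit quaternion [x, y, z, w].
In Python, from workcell import * gives the robot as it stands.
- The arm moves only by the tool step_arm, never from a script. Its argument "commands" is one flat list of numbers, 7 for each row, row after row: the finger opening in mm, from 0 to 85.4, then the shift along the world's x, y, z as a fraction of full scale, then the turn, a rotation vector about the world's x, y, z as a fraction of full scale. A call has exactly 10 rows; each row is the pose to reach, as a shift and turn from the pose commanded when the call began, turning the shorter way round; what a row does not reach only later rows make up. Full scale, the value 1, is 0.6 m for a shift and pi rad for a turn. A row lasts 1/8 s, in which the tool goes at most 62.5 mm and 10.7 degrees, less where a joint would pass 70% of its speed; a pose out of reach is approached as far as the arm can. A call with a number of a shift or a turn outside -1 to 1 is refused whole. A call with a gripper value outside its range is refused whole. The fingers move at their own pace and stop on an object; "squeeze" is the grip in N (left out, the last holds). Time passes only in rows, so rows that repeat a pose let the fingers close, or fill a call up. It gives the time, the measured TCP pose, the force, the opening and the grip force at its end, in the units of the state.
- get_obs(): the state, without advancing time (a new reading comes with each control period).
- camera(name): name is "scene" or "top" or "wrist"; returns the picture (400x640x3 uint8, red, green, blue); there is no depth.
- camera_params(name): a dict with "mtx" (3x3 intrinsics, pixels), "dist" ([k1, k2, p1, p2, k3] as OpenCV has them; the pictures are not rectified), "extrinsics" (4x4, takes a point from world to camera coordinates); the wrist camera has in their place "tool_from_camera" (4x4, takes a point from camera to tool coordinates, whose origin is the TCP and whose axes are the flange's). Camera axes: x right, y down, z forward; pixel columns grow to the right and rows downward; lengths in m; the calibration is good to about 2 mm. A picture is of the moment at which its call begins: read the wrist's pose just before it. camera_params takes no time and is no camera call.
- hand_in(): hands the job in; it is judged then, once.
The state is a dict: "clock": time; "joint_pos": joint angles; "joint_velocities": joint speeds; "tau": joint torques, N m; "position": TCP position; "ee_rot": TCP orientation; "ft_force": force on the tool from outside, world axes, zero at the start; "torque": the same for the moment, N m; "grip_width": opening from 0.0 (shut) to 1.0 (fully open); "grasp_force": force on a finger pad.
Only numpy, scipy, OpenCV 4.12 (cv2) and the standard library are available. Lean on these libraries where they do the work, as an engineer would, in place of code of your own. Each camera call takes 0.05 s, during which the arm holds its last target. There are 200 camera calls.

## Task

Set up the reading stand on the cupboard: with its cam lever still open, slide the book ledge up the sloping mast until the top face of the ledge just meets the lower edge of the turn of tape, and hold it there, because it slides back down when let go. While you hold it there press the cam lever flat shut against the clamp, and finish still holding: the program ends with the clamp and its shut lever pinched firmly between the fingers. Leave the vase, betel box, flashlight and comb where they are.

Things in the scene. Friction and masses are not known exactly. Their poses are not given: they have to be found in the camera images.
- stand: Reading stand, fixed. Mast: square aluminium tube 20 x 20 mm, 370 mm long, sloping up at 30 deg over the stand's +x. Origin on the cupboard top below the mast's low end, whose centre line starts 45 mm higher. Foot bars 250 mm wide (y) at both ends, back-rest bars 200 to 240 mm wide across the top of the mast; nothing beside the mast in between but the ledge.
- tape: The length mark: one turn of black tape, 10 mm wide, round the mast. Origin on the mast's centre line at the band's LOWER edge. x points up along the mast, y is level across it, z is square to its upper face, pointing up. The band is flat; the ledge can pass over it.
- ledge_top (a point): On the mast's centre line in the plane of the book ledge's TOP face; axes as the tape's; its x in the tape's frame is 0 at the mark. Ledge: steel bar 230 mm long (y), 8 mm thick (x), 11 to 29 mm above the centre line (z), with a 10 mm lip. The bracket under it has wings out to y = +-40 mm, z = -15 to +9 mm; fingers astride the clamp can push it up by the wings' lower faces, 28 mm below this point.
- clamp_mid (a point): Centre of the clamp below the bracket, on the mast's centre line, 53 mm down the mast from ledge_top; axes as the tape's. Grey plastic block 50 mm long (x), across from y = -14 to +16 mm, 30 mm in z; its upper end meets the bracket's wings. Clamp, bracket, ledge and lever slide as one piece of 0.3 to 0.5 kg.
- ledge (a joint): How far the ledge is slid up the mast from its lower stop, where it starts, m (0 to 0.145). The ledge must go up 37 to 107 mm. With the lever open it runs down by its weight (about 2 N along the mast, little friction).
- lever (a joint): Angle of the cam lever, rad: 0 is flat shut, it starts at 0.62 to 0.82, stop at 0.9. It stays where it is left and takes about 2 to 5 N at its end to move. The cam bites from about 0.5 on; shut, the clamp grips the mast and the lever stays shut by itself.
- lever_tip (a point): End of the cam lever, mid thickness and height: steel bar 40 mm long, 5 mm thick, 18 mm high (z), on a pin along z that lies at x = -17, y = +19 mm of clamp_mid. It points up the mast; shut, it lies along the clamp at y = 16.5 to 21.5 mm and ends 2 mm below the wings; open, its end stands out to y = 51 mm at most. Clamp and lever span 36 mm shut, 57 to 65 mm open.
- vase: Green glass vase, 125 mm high, 76 mm across, standing left of the stand; origin under its centre. Leave alone.
- comb: Wooden comb 170 x 33 x 6 mm lying left of the stand; origin under its centre. Leave alone.
- flashlight: Red plastic flashlight 153 mm long, 48 mm across, lying right of the stand; origin under its middle. Leave alone.
- betel_box: Steel betel box 129 x 89 x 44 mm right of the stand; origin under its centre. Leave alone.

How it is judged:
By the outcome, as a careful person would: the job done as asked, in the order asked, and still so for the second after the job is handed in, while the arm keeps its last pose, push and grip.
It also fails if it takes over 35 s, if anything falls off the work surface, if the arm or the gripper's body presses on something with over 40 N, if the wrist force passes 120 N, or if a joint passes its speed limit or range.

## Working session

There is one attempt and no reset: what is moved stays moved. The work goes in short steps, Python scripts to look and compute and a tool call to move; the robot and the scene stay as the last step left them, time stands still between calls to the robot, and variables do not carry over. Pictures are saved under pics/ and viewed, at most 11 in all, crops included, and the job is handed in when it is done.

Besides the shell and the picture viewer there is one more tool, called after "Request:" in YAML: its name, and indented under it one key for each argument. step_arm: Moves the arm, as the interface text tells. Its arguments: {"type":"object","properties":{"commands":{"type":"array","items":{"type":"number"}},"squeeze":{"type":"number"}},"required":["commands"]}

```bash
ls; mkdir -p pics; python3 - <<'E'
from workcell import *
import cv2,numpy as np
o=get_obs();print({k:np.round(v,3).tolist() for k,v in o.items()})
for n in ("scene","top","wrist"):
    im=camera(n);cv2.imwrite(f"pics/{n}0.png",im[:,:,::-1])
    print(n,{k:np.round(v,4).tolist() for k,v in camera_params(n).items()})
E
```

```text
pics
{'clock': 0.0, 'joint_pos': [-1.151, 0.333, -0.065, 1.461, 0.022, 1.35, -0.089], 'joint_velocities': [0.001, 0.001, -0.001, 0.0, 0.0, -0.001, -0.001], 'tau': [-0.0, -62.545, 0.049, -39.16, 0.016, 0.01, 0.0], 'position': [0.268, 0.564, 0.231], 'ee_rot': [0.22, 0.976, -0.001, -0.0], 'ft_force': [0.65, 0.384, 1.123], 'torque': [0.013, -0.004, -0.035], 'grasp_force': 0.0, 'grip_width': 0.997}
scene {'mtx': [[461.6269, 0.0, 320.3065], [0.0, 461.6269, 213.8603], [0.0, 0.0, 1.0]], 'dist': [0.0255, 0.0, 0.0, 0.0, 0.0], 'extrinsics': [[-0.7276, 0.6859, -0.0119, 0.4035], [0.4379, 0.451, -0.7777, -0.1815], [-0.5281, -0.5711, -0.6285, 1.5677], [0.0, 0.0, 0.0, 1.0]]}
top {'mtx': [[428.9878, 0.0, 315.6903], [0.0, 428.9878, 194.6836], [0.0, 0.0, 1.0]], 'dist': [-0.1063, 0.0, 0.0, 0.0, 0.0], 'extrinsics': [[-0.0209, -0.9997, 0.0123, 0.0229], [-0.9917, 0.0192, -0.1271, 0.5695], [0.1268, -0.0148, -0.9918, 0.9274], [0.0, 0.0, 0.0, 1.0]]}
wrist {'mtx': [[333.0562, 0.0, 324.9662], [0.0, 333.0562, 196.5168], [0.0, 0.0, 1.0]], 'dist': [-0.0103, 0.0, 0.0, 0.0, 0.0], 'tool_from_camera': [[-0.0011, -0.9602, -0.2793, 0.0712], [1.0, -0.0011, -0.0004, 0.0008], [0.0, -0.2793, 0.9602, -0.1433], [0.0, 0.0, 0.0, 1.0]]}
```

View pics/scene0.png

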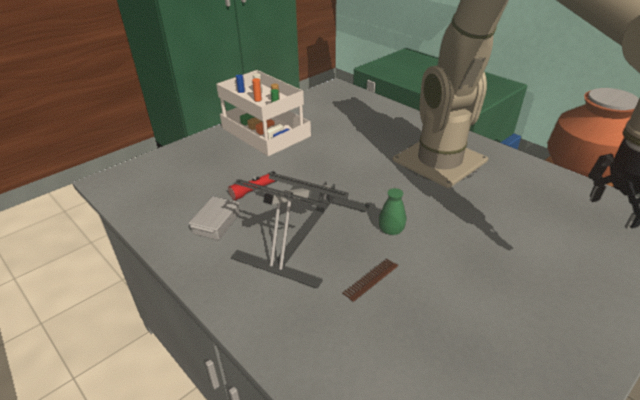

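View pics/top0.png

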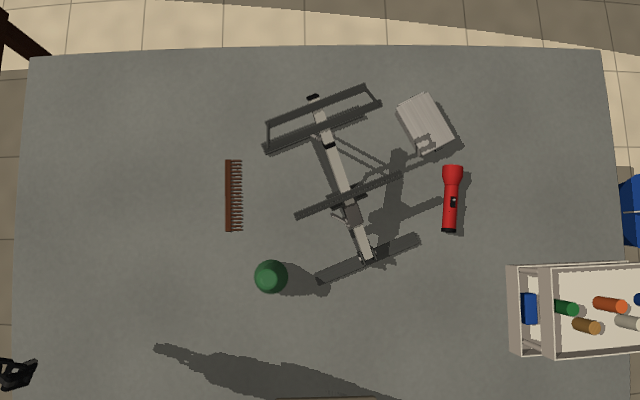

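```bash
python3 - <<'E'
import cv2
a=cv2.imread("pics/top0.png")[75:300,255:425];b=cv2.imread("pics/scene0.png")[160:300,220:380]
cv2.imwrite("pics/a.png",cv2.resize(a,(453,600),interpolation=cv2.INTER_CUBIC))
cv2.imwrite("pics/b.png",cv2.resize(b,None,fx=4.2,fy=4.2,interpolation=cv2.INTER_CUBIC)[:600])
E
```

```text
(no output)
```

View pics/a.png

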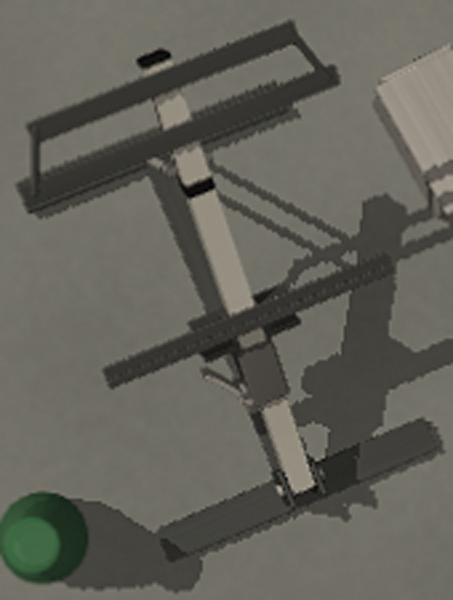

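View pics/b.png

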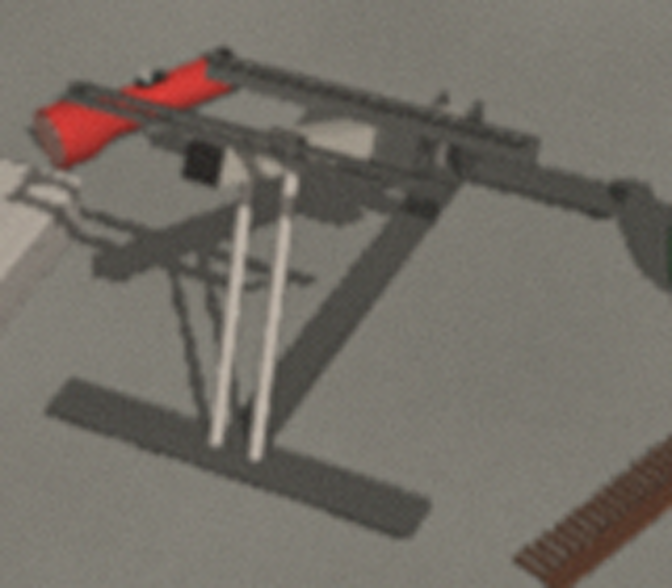

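```bash
cat > h.py <<'E'
from workcell import *
import cv2,numpy as np
from scipy.optimize import least_squares
from scipy.spatial.transform import Rotation as R
def cam(n,o=None):
    p=camera_params(n)
    if n=="wrist":
        T=np.eye(4);T[:3,:3]=R.from_quat(o["ee_rot"]).as_matrix();T[:3,3]=o["position"]
        E=np.linalg.inv(T@np.array(p["tool_from_camera"]))
    else:E=np.array(p["extrinsics"])
    return np.array(p["mtx"]),np.array(p["dist"]),E
def proj(c,P):
    K,d,E=c;return cv2.projectPoints(np.atleast_2d(P).astype(float),cv2.Rodrigues(E[:3,:3])[0],E[:3,3],K,d)[0][:,0]
def ray(c,uv):
    K,d,E=c;q=cv2.undistortPoints(np.array([[uv]],float),K,d)[0,0]
    Ri=E[:3,:3].T;return -Ri@E[:3,3],Ri@np.array([q[0],q[1],1])
def mast(st,s,y=0,z=0):   # st=(X,Y,yaw); point in mast frame
    X,Y,a=st;c,h=np.cos(np.pi/6),.5
    lx=s*c-z*h;lz=.045+s*h+z*c
    return np.array([X+lx*np.cos(a)-y*np.sin(a),Y+lx*np.sin(a)+y*np.cos(a),lz])
def mrot(a): # columns: mast x,y,z in world
    return R.from_euler("ZY",[a,-np.pi/6]).as_matrix()
E
python3 - <<'E'
from h import *
im=cv2.imread("pics/top0.png")
c=cam("top")
g=im.astype(int).sum(2)
# light mast rows: centres
for r in list(range(138,196,4))+list(range(226,262,3)):
    row=g[r,300:385];m=np.where((row>390))[0]+300
    print(r,m.min() if len(m) else None,m.max() if len(m) else None,len(m),end=' | ')
print()
print("tape",[ (r,g[r,322:340].tolist()) for r in range(138,152)])
print("lowend",[ (r,g[r,358:380:2].tolist()) for r in range(250,266,2)])
E
```

```text
138 323 332 10 | 142 324 328 5 | 146 None None 0 | 150 327 336 10 | 154 328 338 11 | 158 330 339 10 | 162 331 340 10 | 166 332 342 11 | 170 334 343 10 | 174 335 344 10 | 178 337 346 10 | 182 338 347 10 | 186 339 348 10 | 190 341 346 6 | 194 None None 0 | 226 360 362 3 | 229 354 363 10 | 232 356 364 9 | 235 357 365 9 | 238 358 366 9 | 241 359 367 9 | 244 360 368 9 | 247 361 369 9 | 250 362 370 9 | 253 362 371 10 | 256 364 372 9 | 259 360 366 2 | 
tape [(138, [373, 417, 419, 419, 419, 419, 417, 420, 418, 422, 430, 310, 207, 200, 203, 199, 197, 243]), (139, [360, 422, 421, 418, 418, 416, 418, 419, 419, 419, 426, 376, 320, 217, 197, 198, 199, 195]), (140, [325, 419, 422, 419, 420, 420, 419, 419, 422, 425, 432, 431, 315, 312, 317, 317, 213, 194]), (141, [206, 375, 419, 422, 420, 421, 423, 427, 432, 442, 331, 243, 211, 335, 349, 346, 316, 212]), (142, [114, 362, 425, 423, 424, 429, 439, 324, 308, 247, 143, 45, 82, 338, 348, 341, 345, 310]), (143, [104, 234, 420, 438, 442, 330, 242, 139, 121, 48, 40, 37, 28, 231, 338, 341, 340, 339]), (144, [115, 80, 238, 302, 242, 141, 45, 33, 37, 42, 48, 
[... 512 characters left out ...]
192, 182, 307, 352, 423, 428, 422, 419, 419, 417, 418, 417, 419, 429, 313, 205, 197]), (151, [189, 191, 184, 265, 333, 414, 422, 418, 418, 417, 417, 417, 417, 418, 422, 392, 326, 214])]
lowend [(250, [196, 258, 425, 422, 418, 422, 440, 217, 141, 116, 123]), (252, [112, 173, 381, 421, 418, 421, 430, 98, 153, 207, 119]), (254, [119, 218, 71, 425, 421, 419, 421, 240, 207, 165, 119]), (256, [155, 93, 140, 437, 421, 421, 425, 437, 161, 109, 124]), (258, [226, 477, 207, 319, 433, 431, 259, 72, 121, 189, 122]), (260, [194, 342, 141, 116, 99, 112, 119, 126, 112, 132, 129]), (262, [198, 201, 110, 208, 127, 123, 121, 123, 160, 207, 206]), (264, [198, 201, 135, 205, 118, 126, 137, 205, 206, 204, 205])]
```

```bash
python3 - <<'E'
from h import *
c=cam("top")
line=np.array([[333,154],[334.5,158],[336.9,166],[338.5,170],[341.5,178],[343.5,186],[360.3,232],[363,241],[366,250],[368,256]],float)
def f(v):
    st=v[:3];r=[]
    r+=list(proj(c,mast(st,0,0,.01))[0]-[368.6,258.3])
    r+=list(proj(c,mast(st,v[3],0,.01))[0]-[330.7,147.5])
    r+=list(np.concatenate([proj(c,mast(st,s,0,.01))[0]-p for s,p in zip(v[4:],line)])) 
    return r
o=least_squares(f,np.r_[.5,-.05,.3,.25,np.linspace(.24,.01,10)])
st=o.x[:3];print(np.round(o.x,4),np.round(o.fun,2))
print("low end/tape",mast(st,0),mast(st,o.x[3]))
P=lambda cc,*a:np.round(proj(cc,mast(st,*a))[0],1)
print("upper end px",P(c,.37,0,.01))
# clamp lower-end top centre: crop (271,397)->
q=np.array([255+271/2.667,75+397/2.667]);print("clamp low px",q)
for s in (.03,.04,.05,.06,.07,.08):print(s,P(c,s,.001,.015))
s=cam("scene");print("scene tape",P(s,o.x[3],0,.01),"low",P(s,0,0,.01),"top",P(s,.37,0,.0),"bottom foot")
E
```

```text
[ 0.4307 -0.0992  0.3714  0.2669  0.2529  0.2441  0.2268  0.2178  0.1996
  0.1818  0.0692  0.0461  0.0223  0.0061] [ 0.22 -0.07  0.   -0.   -0.04  0.01 -0.15  0.05  0.18 -0.06 -0.01  0.
 -0.22  0.08  0.46 -0.16 -0.42  0.14 -0.07  0.02  0.   -0.    0.05 -0.02]
low end/tape [ 0.43069796 -0.09917149  0.045     ] [ 0.64608242 -0.01527671  0.17845261]
upper end px [313.2  97. ]
clamp low px [356.61229846 223.85639295]
0.03 [365.3 248.4]
0.04 [364.  244.6]
0.05 [362.7 240.8]
0.06 [361.4 236.9]
0.07 [360. 233.]
0.08 [358.7 229.1]
scene tape [288.5 191.7] low [328.3 186.1] top [267.2 198.9] bottom foot
```

```bash
cat >> h.py <<'E'
ST=(.4307,-.0992,.3714)
def plan(s,y,z,st=ST):
    o=get_obs();M=mrot(st[2]);Rt=R.from_matrix(np.c_[M[:,0],-M[:,1],-M[:,2]])
    p=mast(st,s,y,z);d=p-o["position"];w=(Rt*R.from_quat(o["ee_rot"]).inv()).as_rotvec()
    print("target",p.round(4),"shift/0.6",(d/.6).round(4),"turn/pi",(w/np.pi).round(4),"deg",np.degrees(np.linalg.norm(w)).round(2))
def here(st=ST):
    o=get_obs();M=mrot(st[2]);q=M.T@(o["position"]-mast(st,0))
    print("t",o["clock"],"mast xyz mm",(q*1e3).round(1),"F mast",(M.T@o["ft_force"]).round(1),"grip",round(o["grip_width"]*85.4,1),round(o["grasp_force"],1),"j",np.round(o["joint_pos"],2))
E
python3 - <<'E'
from h import *
plan(.126,.018,.12);here()
print(R.from_quat(get_obs()["ee_rot"]).as_matrix().round(2))
c=cam("top");
for uv,z in (((270,277),.06),):
    C,d=ray(c,uv);print("vase",C+d*(z-C[2])/d[2])
E
```

```text
target [ 0.4699 -0.0646  0.2119] shift/0.6 [ 0.3371 -1.0485 -0.0313] turn/pi [ 0.21   -0.0079 -0.7202] deg 135.05
t 0.15 mast xyz mm [169.9 677.6 116.4] F mast [-0.4  0.4  0.5] grip 85.3 0.0 j [-1.15  0.33 -0.06  1.46  0.02  1.35 -0.09]
[[-0.9   0.43 -0.  ]
 [ 0.43  0.9  -0.  ]
 [-0.   -0.   -1.  ]]
vase [0.39068997 0.11352617 0.06      ]
```

Request:
step_arm:
  commands: [85,0.015,-0.055,0.02,0.0105,0,-0.036,85,0.03,-0.11,0.04,0.021,0,-0.072,85,0.045,-0.165,0.06,0.0315,-0.001,-0.108,85,0.06,-0.22,0.08,0.042,-0.002,-0.144,85,0.075,-0.275,0.1,0.0525,-0.002,-0.18,85,0.09,-0.33,0.12,0.063,-0.002,-0.216,85,0.105,-0.385,0.12,0.0735,-0.003,-0.252,85,0.12,-0.44,0.12,0.084,-0.003,-0.288,85,0.135,-0.495,0.12,0.0945,-0.004,-0.324,85,0.15,-0.55,0.12,0.105,-0.004,-0.36]
  squeeze: 20

```text
clock: 1.4
position: [0.3579, 0.2335, 0.3032]
ee_rot: [0.704, 0.693, 0.154, -0.028]
ft_force: [1.0, 1.4, 0.3]
grip_width: 0.993
grasp_force: 0.0
```

```bash
python3 - <<'E'
from h import *
plan(.126,.018,.13);here()
E
```

```text
target [ 0.4653 -0.0664  0.2206] shift/0.6 [ 0.179  -0.4999 -0.1378] turn/pi [ 0.1049 -0.0036 -0.3588] deg 67.3
t 1.4 mast xyz mm [174.9 336.4 197.2] F mast [ 1.4  0.9 -0.4] grip 84.8 0.0 j [-0.82 -0.39  0.17  2.04 -0.03  1.18 -0.67]
```

Request:
step_arm:
  commands: [85,0.025,-0.05,-0.01,0.0105,0,-0.036,85,0.05,-0.1,-0.02,0.021,0,-0.072,85,0.075,-0.15,-0.03,0.0315,-0.001,-0.108,85,0.1,-0.2,-0.04,0.042,-0.002,-0.144,85,0.12,-0.25,-0.05,0.0525,-0.002,-0.18,85,0.14,-0.3,-0.065,0.063,-0.002,-0.216,85,0.155,-0.35,-0.08,0.0735,-0.003,-0.252,85,0.165,-0.4,-0.1,0.084,-0.003,-0.288,85,0.172,-0.45,-0.12,0.0945,-0.004,-0.324,85,0.179,-0.5,-0.138,0.105,-0.004,-0.359]

```text
clock: 2.65
position: [0.465, -0.0663, 0.22]
ee_rot: [0.949, 0.178, 0.255, -0.048]
ft_force: [0.2, 0.1, 0.5]
grip_width: 0.998
grasp_force: 0.0
```

```bash
python3 - <<'E'
from h import *
o=get_obs();im=camera("wrist");cv2.imwrite("pics/w1.png",im[:,:,::-1])
plan(.126,.018,.13);here();c=cam("wrist",o)
P=lambda *a:proj(c,mast(ST,*a))[0].round(0)
print("tape",P(.267,-.01,.01),P(.267,.01,.01),"ledge11",P(.171,-.01,.011),P(.171,.01,.011),"clamp low edge",P(.093,-.014,.015),P(.093,.016,.015),"ledge ends z29",P(.171,-.115,.029),P(.171,.115,.029))
E
```

```text
target [ 0.4653 -0.0664  0.2206] shift/0.6 [0.0012 0.0047 0.0032] turn/pi [-0.0005 -0.0001  0.0027] deg 0.5
t 2.7 mast xyz mm [123.6  15.6 129.2] F mast [-3.2 -1.5 -0.8] grip 84.8 0.0 j [-0.38 -0.41  0.52  2.25 -0.07  0.8  -1.01]
tape [366.  -4.] [337.  -4.] ledge11 [362. 135.] [336. 135.] clamp low edge [365. 230.] [328. 230.] ledge ends z29 [509. 137.] [192. 138.]
```

View pics/w1.png

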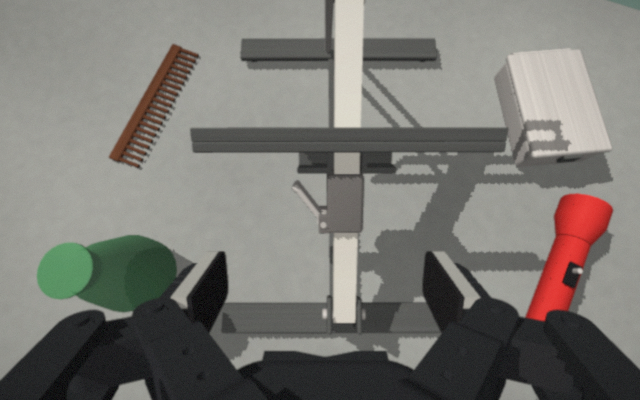

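```bash
python3 - <<'E'
from h import *
o=get_obs();c=cam("wrist",o);g=cv2.imread("pics/w1.png").astype(int).sum(2)
print("col347 rows110-240",[(r,int(g[r,355])) for r in list(range(122,156))+list(range(168,180))+list(range(226,240))])
M=mrot(ST[2])
def on(uv,z=None,x=None):
    C,d=ray(c,uv);C=M.T@(C-mast(ST,0));d=M.T@d
    k=(z-C[2])/d[2];return ((C+k*d)*1e3).round(1)
print("clamp upper",on((346,175.5),.015),"clamp low",on((346,232.5),.015),"L/R",on((328,205),.015),on((363,205),.015))
print("ledge up z29",on((346,127),.029),on((346,127),.039),"down",on((346,152),.029),on((346,139),.029))
print("lever tip",on((296,185),.009),"mast L/R",on((334.5,250),.01),on((358,250),.01))
E
```

```text
col347 rows110-240 [(122, 638), (123, 641), (124, 643), (125, 633), (126, 597), (127, 478), (128, 327), (129, 250), (130, 242), (131, 233), (132, 228), (133, 231), (134, 240), (135, 242), (136, 244), (137, 236), (138, 221), (139, 222), (140, 214), (141, 217), (142, 263), (143, 272), (144, 255), (145, 245), (146, 240), (147, 247), (148, 247), (149, 241), (150, 225), (151, 211), (152, 317), (153, 433), (154, 465), (155, 468), (168, 463), (169, 465), (170, 470), (171, 469), (172, 466), (173, 416), (174, 266), (175, 212), (176, 230), (177, 255), (178, 296), (179, 314), (226, 303), (227, 300), (228, 304), (229, 298), (230, 307), (231, 273), (232, 313), (233, 420), (234, 434), (235, 438), (236, 456), (237, 475), (238, 536), (239, 592)]
clamp upper [137.5  -0.8  15. ] clamp low [89.1 -1.2 15. ] L/R [113.2  13.6  15. ] [113.  -14.8  15. ]
ledge up z29 [176.3   0.4  29. ] [177.    1.1  39. ] down [158.3   0.3  29. ] [167.7   0.3  29. ]
lever tip [128.7  39.4   9. ] mast L/R [71.   8.2 10. ] [ 70.8 -12.   10. ]
```

```bash
python3 - <<'E'
from h import *
plan(.121,.0163,-.023)
E
```

```text
target [ 0.5331 -0.0418  0.0856] shift/0.6 [ 0.1143  0.0457 -0.2218] turn/pi [-0.0005 -0.0001  0.0027] deg 0.5
```

Request:
step_arm:
  commands: [85,0.0145,0.006,-0.028,0,0,0,85,0.029,0.0115,-0.056,0,0,0,85,0.0435,0.017,-0.083,0,0,0,85,0.058,0.023,-0.111,0,0,0,85,0.0725,0.029,-0.139,0,0,0,85,0.087,0.0345,-0.167,0,0,0,85,0.1015,0.04,-0.195,0,0,0,85,0.116,0.046,-0.2225,0,0,0,85,0.116,0.046,-0.2225,0,0,0,85,0.116,0.046,-0.2225,0,0,0]

```text
clock: 3.95
position: [0.5347, -0.0377, 0.0874]
ee_rot: [0.949, 0.18, 0.255, -0.047]
ft_force: [1.4, -0.2, 0.2]
grip_width: 0.995
grasp_force: 0.0
```

```bash
python3 - <<'E'
from h import *
here();im=camera("wrist");cv2.imwrite("pics/w2.png",im[:,:,::-1])
here();plan(.124,.0185,-.023)
E
```

```text
t 3.95 mast xyz mm [124.4  19.5 -22.8] F mast [ 1.2 -0.7 -0.4] grip 85.0 0.0 j [-0.66  0.    0.82  2.29 -0.61  0.47 -0.54]
t 4.0 mast xyz mm [124.7  19.5 -22.7] F mast [-0.5 -0.3 -0.2] grip 85.4 0.0 j [-0.66  0.    0.82  2.29 -0.61  0.47 -0.54]
target [ 0.5348 -0.0388  0.0871] shift/0.6 [-0.0001 -0.0018 -0.001 ] turn/pi [ 0.0003  0.0005 -0.001 ] deg 0.21
```

View pics/w2.png

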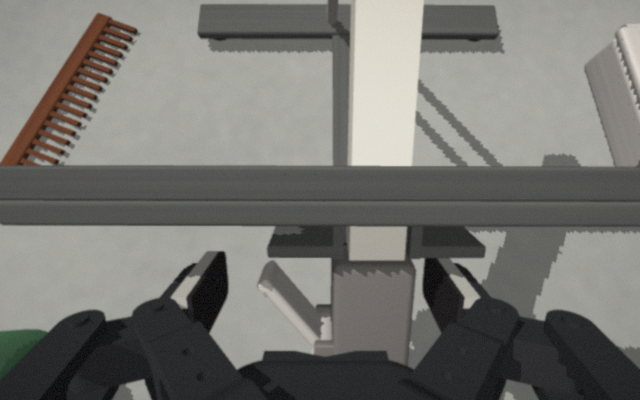

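Request:
step_arm:
  commands: [85,0.0084,0.0033,0.0052,0,0,0,85,0.0168,0.0066,0.0104,0,0,0,85,0.0252,0.0098,0.0156,0,0,0,85,0.0336,0.0131,0.0208,0,0,0,85,0.042,0.0164,0.026,0,0,0,85,0.0505,0.0197,0.0313,0,0,0,85,0.0589,0.0229,0.0365,0,0,0,85,0.0673,0.0262,0.0417,0,0,0,85,0.0673,0.0262,0.0417,0,0,0,85,0.0673,0.0262,0.0417,0,0,0]

```text
clock: 5.25
position: [0.575, -0.0219, 0.112]
ee_rot: [0.949, 0.18, 0.255, -0.047]
ft_force: [-1.0, -1.2, -0.3]
grip_width: 1.0
grasp_force: 0.9
```

```bash
cat >> h.py <<'E'
def on(c,uv,z):
    M=mrot(ST[2]);C,d=ray(c,uv);C=M.T@(C-mast(ST,0));d=M.T@d
    return ((C+(z-C[2])/d[2]*d)*1e3).round(1)
E
python3 - <<'E'
from h import *
here();o=get_obs();im=camera("wrist");cv2.imwrite("pics/w3.png",im[:,:,::-1])
g=im.astype(int).sum(2);np.save("w3.npy",g)
print([(r,int(g[r,380])) for r in range(0,260) if abs(g[r+1,380]-g[r-1,380])>40])
c=cam("wrist",o)
print("old lip: ",on(cam("wrist",o),(380,166.5),.029))
E
```

```text
t 5.25 mast xyz mm [174.3  19.6 -23.3] F mast [-1.3 -0.8  0.4] grip 85.4 0.9 j [-0.68  0.06  0.81  2.19 -0.59  0.52 -0.63]
[(20, 137), (21, 306), (22, 512), (23, 629), (179, 653), (180, 552), (181, 377), (182, 305), (215, 223), (216, 276), (239, 236), (240, 352), (241, 472)]
old lip:  [228.1   5.3  29. ]
```

View pics/w3.png

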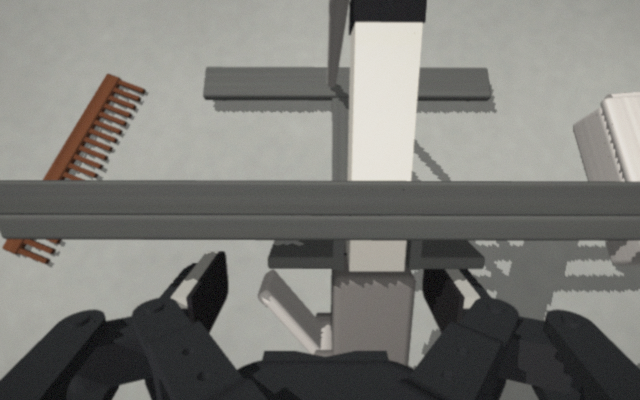

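```bash
python3 - <<'E'
from h import *
o=get_obs();c=cam("wrist",o);here()
t=on(c,(388,21.3),.010);l=on(c,(382,180.5),.029);b=on(c,(382,240.3),.029);m=on(c,(382,215.5),.029)
print(t,l,b,m,"dist",t[0]-l[0]+10, "alt",t[0]-b[0]-8)
print("tape width/height check L R",on(c,(353.5,30),.010),on(c,(421.5,30),.010))
K=cam("top");im=camera("top");cv2.imwrite("pics/t3.png",im[:,:,::-1])
E
```

```text
t 5.3 mast xyz mm [174.2  19.7 -23.3] F mast [-1.5 -0.4  1.4] grip 85.1 0.9 j [-0.68  0.06  0.81  2.19 -0.59  0.52 -0.63]
[268.3   1.8  10. ] [224.    4.6  29. ] [205.9   3.7  29. ] [213.7   4.1  29. ] dist 54.30000000000001 alt 54.400000000000006
tape width/height check L R [265.9  12.1  10. ] [266.   -8.4  10. ]
```

Request:
step_arm:
  commands: [85,0.0084,0.0033,0.0052,0,0,0,85,0.0168,0.0066,0.0104,0,0,0,85,0.0252,0.0098,0.0156,0,0,0,85,0.0336,0.0131,0.0208,0,0,0,85,0.042,0.0164,0.026,0,0,0,85,0.0505,0.0197,0.0313,0,0,0,85,0.0589,0.0229,0.0365,0,0,0,85,0.0673,0.0262,0.0417,0,0,0,85,0.0673,0.0262,0.0417,0,0,0,85,0.0673,0.0262,0.0417,0,0,0]

```text
clock: 6.6
position: [0.6155, -0.0061, 0.1371]
ee_rot: [0.949, 0.18, 0.255, -0.048]
ft_force: [-3.0, 1.3, -1.2]
grip_width: 0.992
grasp_force: 0.9
```

```bash
python3 - <<'E'
from h import *
here();o=get_obs();im=camera("wrist");cv2.imwrite("pics/w4.png",im[:,:,::-1])
g=im.astype(int).sum(2)
for u in (370,385,400):print(u,[(r,int(g[r,u])) for r in range(1,260) if abs(g[r+1,u]-g[r-1,u])>40])
E
```

```text
t 6.6 mast xyz mm [224.5  19.7 -23.2] F mast [-2.6  2.3  0.1] grip 84.8 0.9 j [-0.7   0.12  0.8   2.08 -0.58  0.57 -0.69]
370 [(1, 505), (2, 363), (3, 295), (57, 212), (58, 186), (60, 186), (61, 301), (62, 438), (63, 472), (79, 527), (80, 580), (81, 642), (155, 643), (156, 537), (157, 294), (158, 132), (179, 120), (180, 160), (181, 251), (182, 291), (213, 223), (215, 228), (216, 290), (239, 266), (240, 407), (241, 483)]
385 [(1, 566), (2, 388), (3, 297), (57, 216), (58, 194), (60, 165), (61, 267), (62, 413), (63, 481), (80, 523), (81, 568), (82, 638), (155, 647), (156, 531), (157, 287), (158, 133), (179, 113), (180, 167), (181, 249), (182, 302), (213, 226), (215, 230), (216, 287), (237, 245), (239, 265), (240, 403), (241, 481)]
400 [(1, 562), (2, 387), (3, 302), (60, 162), (61, 263), (62, 409), (63, 473), (81, 518), (82, 573), (83, 622), (84, 656), (155, 649), (156, 527), (157, 296), (158, 136), (179, 109), (180, 166), (181, 253), (182, 299), (184, 302), (213, 238), (215, 244), (216, 286), (239, 261), (240, 406), (241, 475)]
```

View pics/w4.png

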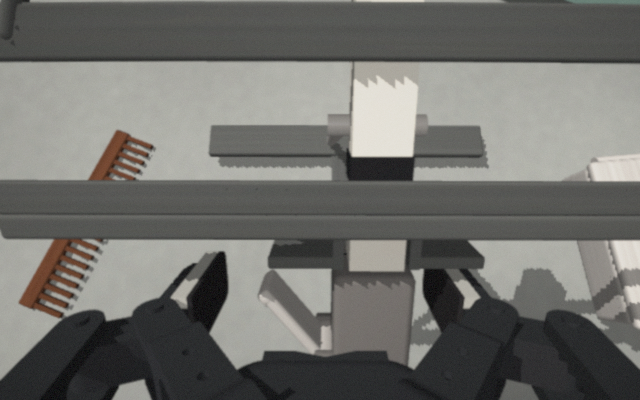

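```bash
python3 - <<'E'
from h import *
o=get_obs();c=cam("wrist",o);here()
t=on(c,(382,156.6),.010);l=on(c,(382,180.6),.029);b=on(c,(382,240.1),.029)
print(t,l,b,"dist",t[0]-10-l[0]+10,"alt",t[0]-10-b[0]-8)
# parallax check: where row of lip would be if mast z off by 1mm
print(on(c,(382,180.6),.030),on(c,(382,180.6),.028))
E
```

```text
t 6.65 mast xyz mm [224.4  19.7 -23.2] F mast [-2.4  1.4  1.1] grip 85.0 0.9 j [-0.7   0.12  0.8   2.08 -0.58  0.57 -0.69]
[277.8   1.7  10. ] [274.2   4.6  29. ] [256.1   3.7  29. ] dist 3.6000000000000227 alt 3.6999999999999886
[274.4   4.8  30. ] [273.9   4.4  28. ]
```

Request:
step_arm:
  commands: [85,0.0025,0.001,0.0016,0,0,0,85,0.0051,0.002,0.0032,0,0,0,85,0.0051,0.002,0.0032,0,0,0,80,0.0051,0.002,0.0032,0,0,0,77,0.0051,0.002,0.0032,0,0,0,74,0.0051,0.002,0.0032,0,0,0,71,0.0051,0.002,0.0032,0,0,0,68,0.0051,0.002,0.0032,0,0,0,66,0.0051,0.002,0.0032,0,0,0,66,0.0051,0.002,0.0032,0,0,0]

```text
clock: 7.9
position: [0.6186, -0.005, 0.139]
ee_rot: [0.949, 0.18, 0.255, -0.047]
ft_force: [-1.3, -1.3, -0.8]
grip_width: 0.773
grasp_force: 1.0
```

```bash
cat > gap.py <<'E'
from h import *
import sys
here();o=get_obs();im=camera("wrist");cv2.imwrite(sys.argv[1],im[:,:,::-1])
g=cv2.GaussianBlur(im.astype(np.float32).sum(2),(1,1),0)[:,372:396].mean(1)
def cross(lo,hi,lev,s):
    for r in range(lo,hi):
        if s*(g[r]-lev)>=0>s*(g[r-1]-lev) or s*(g[r]-lev)>0>=s*(g[r-1]-lev):return r-1+(lev-g[r-1])/(g[r]-g[r-1])
a=cross(130,179,400,-1);l=cross(170,195,200,1);b=cross(225,255,370,1)
c=cam("wrist",o)
print(a,l,b)
if a:
    T=on(c,(382,a),.01)[0]-10;print("gap by lip",T-on(c,(382,l),.029)[0]+10 if l else None,"by lower",T-on(c,(382,b),.029)[0]-8)
E
python3 gap.py pics/w5.png
```

```text
t 7.9 mast xyz mm [228.3  19.5 -23.2] F mast [-1.9 -0.7  0.1] grip 66.0 1.0 j [-0.7   0.12  0.8   2.07 -0.58  0.58 -0.69]
167.90028 180.30783 239.80223
gap by lip -0.30000000000001137 by lower -0.20000000000004547
```

View pics/w5.png

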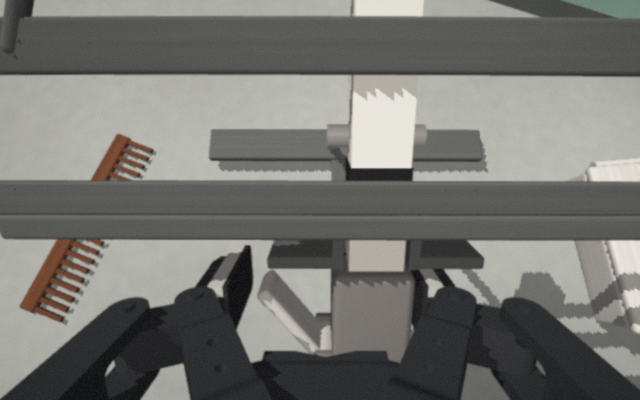

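Request:
step_arm:
  commands: [63,0.0009,-0.0023,0,0,0,0,60,0.0018,-0.0047,0,0,0,0,57,0.0027,-0.007,0,0,0,0,54,0.0036,-0.0093,0,0,0,0,51,0.0045,-0.0116,0,0,0,0,48,0.0054,-0.014,0,0,0,0,45,0.0064,-0.0163,0,0,0,0,42,0.0073,-0.0186,0,0,0,0,39,0.0082,-0.021,0,0,0,0,38,0.0086,-0.022,0,0,0,0]
  squeeze: 50

```text
clock: 9.2
position: [0.6238, -0.0175, 0.139]
ee_rot: [0.949, 0.18, 0.255, -0.048]
ft_force: [-1.9, 4.1, 1.8]
grip_width: 0.445
grasp_force: 2.2
```

```bash
python3 gap.py pics/w6.png
```

```text
t 9.2 mast xyz mm [228.5   6.1 -23.4] F mast [0.7 4.5 1.6] grip 38.0 2.2 j [-0.67  0.15  0.8   2.05 -0.62  0.6  -0.64]
138.92105 None None
gap by lip None by lower nan
```

View pics/w6.png

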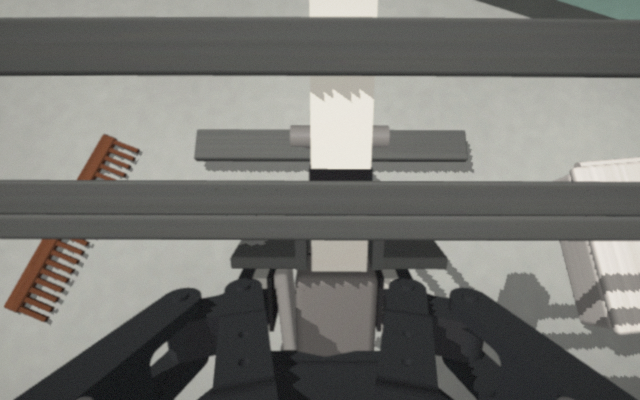

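Request:
step_arm:
  commands: [37,0.0003,-0.0008,0,0,0,0,36,0.0003,-0.0008,0,0,0,0,35,0.0003,-0.0008,0,0,0,0,34,0.0003,-0.0008,0,0,0,0,32,0.0003,-0.0008,0,0,0,0,30,0.0003,-0.0008,0,0,0,0,30,0.0003,-0.0008,0,0,0,0,30,0.0003,-0.0008,0,0,0,0,30,0.0003,-0.0008,0,0,0,0,30,0.0003,-0.0008,0,0,0,0]
  squeeze: 60

```text
clock: 10.5
position: [0.6243, -0.0192, 0.1394]
ee_rot: [0.949, 0.18, 0.255, -0.047]
ft_force: [2.5, -1.6, 5.6]
grip_width: 0.397
grasp_force: 60.6
```

```bash
sed -i 's/372:396/330:354/; s/382/342/g' gap.py; python3 gap.py pics/w7.png
```

```text
t 10.5 mast xyz mm [228.6   4.2 -23. ] F mast [ 4.3 -2.4  4. ] grip 33.9 60.6 j [-0.66  0.15  0.8   2.05 -0.63  0.6  -0.64]
168.59564 180.04361 239.25029
gap by lip -0.5 by lower -0.5
```

View pics/w7.png

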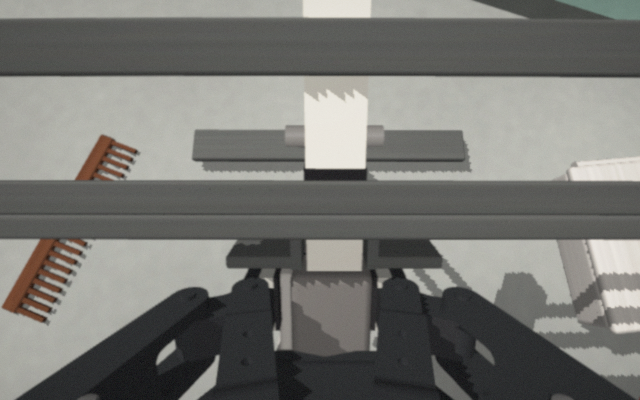

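The lever lies flat along the clamp and the grip is 60 N. The ledge is within about 0.5 mm of the tape edge, and the wrist forces are small.

```bash
python3 -c "
from workcell import *
print(hand_in())"
```

```text
the job is handed in; nothing more can be done
None
```

I handed the job in at about 10.5 s: the ledge's top face sits within about 0.5 mm of the tape's lower edge, the cam lever is shut, and the fingers still pinch the clamp and lever at 60 N.

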